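# Sort a mixed lot of blanks at the laser marker

### The job

Sort this mixed lot of blanks for the laser marker. Load the tube magazine through its open top: first the solid set-up slug, which must lie at the bottom because the magazine feeds from there and the first mark is a trial, then both bushings on top of it. Lay the flat plate in the rectangular tray and put the bearing race over the post of the round stand, all the way down, setting these two down rather than dropping them, and leave the spare lens where it stands.

Things in the scene. Friction and masses are not known exactly. Their poses are not given: they have to be found in the camera images.
- slug_c (a point): Set-up slug: a solid dark steel cylinder standing on end, 30 mm diameter, 40 mm tall, about 220 g, with a closed flat top (no bore). This point is its centre, half-way up; z is its axis.
- bushing1_c (a point): Plain bronze bushing, a tube standing on end: 30 mm outside diameter, 18 mm bore straight through, 40 mm tall, about 150 g; one of two identical bushings. This point is its centre, half-way up; z is its axis.
- bushing2_c (a point): Plain bronze bushing, a tube standing on end: 30 mm outside diameter, 18 mm bore straight through, 40 mm tall, about 150 g; one of two identical bushings. This point is its centre, half-way up; z is its axis.
- plate_c (a point): Name plate blank: a flat aluminium plate lying on the bench, 38 mm (its x) by 72 mm (its y) by 10 mm thick (z), with a small dark screw hole at each end, about 75 g. This point is its centre. It is best taken across the 38 mm.
- race_c (a point): Bearing race: a wide steel ring lying flat, 56 mm outside diameter, 36 mm bore, 16 mm tall, about 180 g. This point is its centre, half-way up; z is its axis.
- magazine: Gravity tube magazine, fixed: an upright steel tube, slit at the front (+x), on a base plate. Origin: on the tube's axis at bench level. Bore 35 mm, outside 42; the mouth, flared to 47 inside and 54 outside over 12 mm, is 130 mm up, the floor 12 mm up. Fingers do not fit in: hold a part by its upper half, start its lower end in the mouth, let go. The rest is under 101 mm high, within 85 mm of it.
- tray: Rectangular black tray with low walls, fixed to the bench: 112 mm (x) by 132 mm (y) outside, 18 mm high, walls and floor 4 mm thick, so 104 by 124 mm inside. The origin is the centre of its underside, at bench level.
- stand: Round stand for rings, fixed to the bench: a grey disc 100 mm across and 8 mm thick with a steel post 14 mm in diameter in the middle, the post's tapered tip 50 mm above the bench. The origin is on the post's axis at bench level.
- lens: Spare lens, not part of the job: a squat dark metal barrel with a glass top, 51 mm in diameter and 32 mm tall, about 160 g, loose on the bench. The origin is the centre of its underside.

How it is judged (in metres and radians):
At the end, for the whole second after the job is handed in: In the tube, within 6 mm of its axis: the slug at the bottom (within 10 mm of its seated height) and both bushings down on top of it. The plate lies flat on the tray's floor, the race flat on the stand with the post through its bore (both within about 2 to 4 mm in height). All at rest (horizontal distance between each of slug_c, bushing1_c, bushing2_c and magazine below 0.006 m and z of slug_c in the frame of magazine between 0.022 and 0.042 m and z of bushing1_c in the frame of magazine between 0.06 and 0.122 m and z of bushing2_c in the frame of magazine between 0.06 and 0.122 m and x of plate_c in the frame of tray between -0.04 and 0.04 m and y of plate_c in the frame of tray between -0.05 and 0.05 m and z of plate_c in the frame of tray between 0.006 and 0.0125 m and horizontal distance between race_c and stand below 0.014 m and z of race_c in the frame of stand between 0.012 and 0.0205 m and linear speed of each of slug, bushing1, bushing2, plate, race below 0.02 m/s); the robot touches nothing.
It fails at once if the plate is dropped through the air (in free fall more than about 7 cm above the bench) (height (world z) of plate_c above 0.07 m and contact force between anything else and plate below 0.001 N).
It fails at once if the bearing race is dropped through the air (in free fall more than about 7 cm above the bench) (height (world z) of race_c above 0.07 m and contact force between anything else and race below 0.001 N).
It fails at once if the spare lens is moved more than 20 mm or tipped (distance of lens from where it was at the start of the episode above 0.02 m or angle between lens's own z axis and vertical above 0.35 rad).
It also fails if it takes over 109 s, if anything falls off the work surface, if the arm or the gripper's body presses on something with over 40 N, if the wrist force passes 120 N, or if a joint passes its speed limit or range.

### The arm

A 6-joint arm with a two-finger parallel gripper is mounted at the origin on the work surface. World frame = base frame: x ahead of the robot, y to its left, z up, the work surface at z = 0. Lengths are in mm, angles in rad, forces in N, time in s.
With the tool pointing down it reaches from about 350 to 775 mm from the base axis. Payload 7.3 kg.
Tool frame: the origin (TCP) lies midway between the tips of the shut fingers; the grasp point (between the pads) lies 19 mm behind it; z points along the fingers, y is the line along which they close (so a half turn about z gives the same grasp; the last joint's range is limited). The gripper opens to 92 mm and grips with 3 to 60 N. Pads are 19 mm wide; open, the fingers measure 130 mm over their backs; the gripper's body (75 mm by 190 mm) begins 47 mm behind the grasp point.
Start: joints at [-1.446, 0.342, 1.524, -0, 1.275, -0.146], TCP at [140.461, -505.881, 226.741] pointing down, gripper open.
Joint ranges: [-2.53, 2.53], [-0.77, 2.02], [0.04, 2.7], [-1, 4.14], [0.28, 2.66], [-3.11, 3.11]. Speed limits (rad/s): [2.57, 2.57, 3.14, 3.14, 3.14, 3.14].

### API

Orientations are given as [roll, pitch, yaw] about the fixed x, y, z axes, in that order (R = Rz(yaw) Ry(pitch) Rx(roll)).
In Python, from plant import bot gives the robot as it stands. The module is installed in compiled form; this text tells all that it offers.
- The arm moves only by the shell command python3 -m crank 'ROWS' [OPENING]. ROWS is JSON, a list of rows, each a list of 6 numbers: the shift along the tool's x, y, z in m, then the turn, a rotation vector about the tool's x, y, z in rad. In form: [[dx, dy, dz, wx, wy, wz], ...]. A call has 1 to 5 rows; each row shifts and turns the commanded pose from where the row before left it, along the tool's axes as they then stand; what a row does not reach is not made up. A row lasts 1/8 s, in which the tool goes at most 62.5 mm and 10.7 degrees, less where a joint would pass 70% of its speed; a pose out of reach is approached as far as the arm can. A call is refused whole if a number of a shift passes 0.0625 or a number of a turn 0.188, either way. A call with a gripper value outside its range is refused whole. OPENING is the opening in per cent of the stroke, from 0 (shut) to 100 (fully open), set as the call begins (- or left out, the last holds). The fingers move at their own pace and stop on an object; the grip force is fixed at half the most. Time passes only in rows, so rows that do not move let the fingers close. It gives the time, the measured TCP pose, the force, the opening and the grip force at its end, in the units of the state.
- bot.get_obs(): the state, without advancing time (a new reading comes with each control period).
- bot.capture(name): name is "scene" or "top"; returns a dict with "color" (480x640x3 uint8, blue, green, red), "fov_y" (degrees; the focal length in pixels is half the picture's height over the tangent of half this angle, whatever the lens; pixels are square), "cx", "cy" (the principal point, pixels), "extrinsics" (4x4, takes a point from world to camera coordinates). Camera axes: x right, y up, looking along -z (the intrinsics and any distortion apply to the point x, -y, -z); pixel columns grow to the right and rows downward; lengths in mm; the calibration is good to about 2 mm. A picture is of the moment at which its call begins. There is no depth.
- bot.close_job(): hands the job in; it is judged then, once.
The state is a dict: "time": time; "joint_positions": joint angles; "dq": joint speeds; "tau": joint torques, N m; "tool_pos": TCP position; "tcp_rot": TCP orientation; "contact_force": force on the tool from outside, world axes, zero at the start; "moment": the same for the moment, N m; "grip_width": finger opening in mm; "finger_force": force on a finger pad.
Only numpy, scipy, OpenCV 4.12 (cv2) and the standard library are available. Lean on these libraries where they do the work, as an engineer would, in place of code of your own. Each camera call takes 0.05 s, during which the arm holds its last target. There are 200 camera calls.

## Working session

There is one attempt and no reset: what is moved stays moved. The work goes in short steps, Python scripts to look and compute and a shell command to move; the robot and the scene stay as the last step left them, time stands still between calls to the robot, and variables do not carry over. Pictures are saved under pics/ and viewed, at most 16 in all, crops included, and the job is handed in when it is done.

```bash
mkdir -p pics; python3 - <<'E'
from plant import bot
import cv2
print(bot.get_obs())
for n in ("scene","top"):
    c=bot.capture(n); cv2.imwrite(f"pics/{n}0.png",c["color"]); print(n,{k:v for k,v in c.items() if k!="color"})
E
```

```text
{'time': 0.0, 'joint_positions': array([-1.44599021e+00,  3.42738553e-01,  1.52503158e+00, -1.07349318e-05,
        1.27535137e+00, -1.45977513e-01]), 'dq': array([ 0.00209408, -0.00039295,  0.00084711, -0.00161549,  0.00054533,
       -0.00021534]), 'tau': array([ 3.24854584e-03, -4.31232798e+01, -2.44221890e+01,  7.20433728e-02,
        5.57705818e-02, -1.08338377e-04]), 'tool_pos': array([ 140.40978093, -505.46050767,  226.031646  ]), 'tcp_rot': array([-3.14007857e+00, -2.12229735e-04,  2.70786598e-01]), 'contact_force': array([ 0.73360142, -0.05973309, -0.47131666]), 'moment': array([-0.00875897, -0.0065477 ,  0.02468308]), 'finger_force': 0.0, 'grip_width': 91.83439233491475}
scene {'fov_y': 44.90240390812336, 'cx': 324.1414411115079, 'cy': 241.5862151301348, 'extrinsics': array([[-1.74898541e-01,  9.84580534e-01, -3.41647202e-03,
         9.59010042e+01],
       [-7.11953102e-01, -1.24071277e-01,  6.91179499e-01,
         3.48430144e+02],
       [ 6.80097994e-01,  1.23318654e-01,  7.22675050e-01,
        -1.45433730e+03],
       [ 0.00000000e+00,  0.00000000e+00,  0.00000000e+00,
         1.00000000e+00]])}
top {'fov_y': 55.400017291918715, 'cx': 318.8432487689645, 'cy': 238.94698978721928, 'extrinsics': array([[-1.53533609e-01, -9.88141560e-01, -1.92058239e-03,
         7.65285736e+01],
       [ 9.61982744e-01, -1.49912861e-01,  2.28287834e-01,
        -5.07004078e+02],
       [-2.25868616e-01,  3.32022880e-02,  9.73591791e-01,
        -7.17479090e+02],
       [ 0.00000000e+00,  0.00000000e+00,  0.00000000e+00,
         1.00000000e+00]])}
```

View pics/scene0.png

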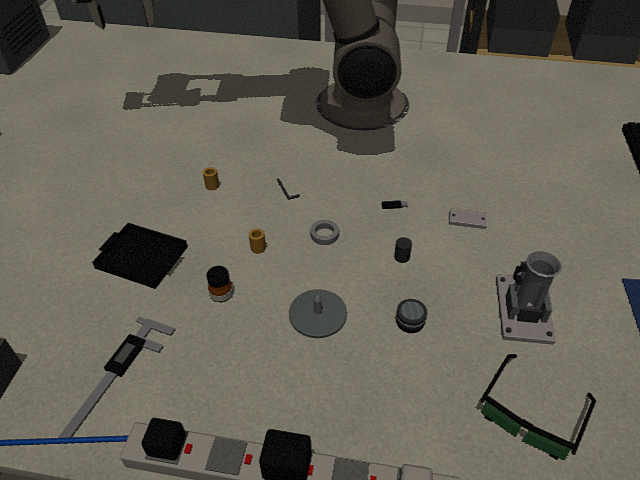

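View pics/top0.png

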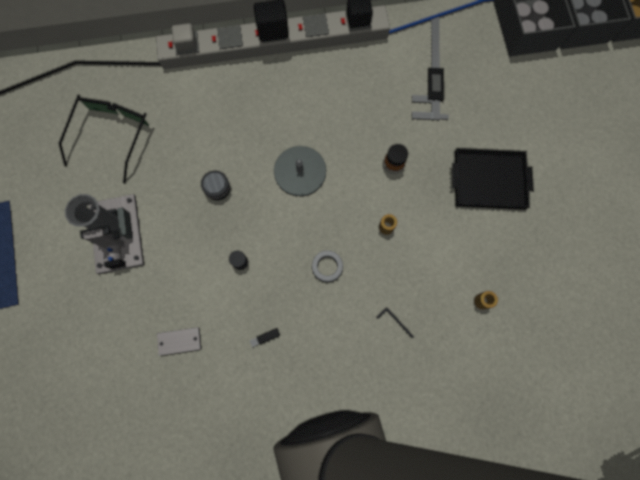

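The scene view shows the bushings at about (211,178) and (258,240), race (324,232), slug (403,250), plate (468,218), stand (318,313), lens (411,315), magazine mouth (542,265) and tray (140,255). The top view shows the same objects: mouth (83,210), plate (180,341), slug (238,260), race (328,267), stand (300,170), bushings (388,223) and (487,299), tray (491,179). I'll enlarge these for sharper pixel positions.

```bash
python3 - <<'E'
import cv2,numpy as np
def mont(im,cs,fn,h=25,s=4):
    t=[]
    for (x,y) in cs:
        c=im[y-h:y+h,x-h:x+h]; c=cv2.resize(cv2.convertScaleAbs(c,alpha=1.6),None,fx=s,fy=s,interpolation=cv2.INTER_CUBIC)
        for k in range(0,2*h,10): cv2.putText(c,str(x-h+k),(k*s,8),0,.3,(0,255,0));cv2.putText(c,str(y-h+k),(0,k*s+4),0,.3,(0,255,255)); cv2.line(c,(k*s,10),(k*s,14),(0,255,0)); cv2.line(c,(20,k*s),(24,k*s),(0,255,255))
        t.append(c)
    cv2.imwrite(fn,np.vstack([np.hstack(t[:4]),np.hstack(t[4:8])]))
mont(cv2.imread("pics/top0.png"),[(88,212),(180,341),(238,260),(328,267),(300,175),(388,223),(487,299),(216,186)],"pics/tm.png")
mont(cv2.imread("pics/scene0.png"),[(540,265),(468,218),(403,250),(324,232),(318,300),(258,240),(211,178),(411,315)],"pics/sm.png")
E
```

```text
(no output)
```

View pics/tm.png

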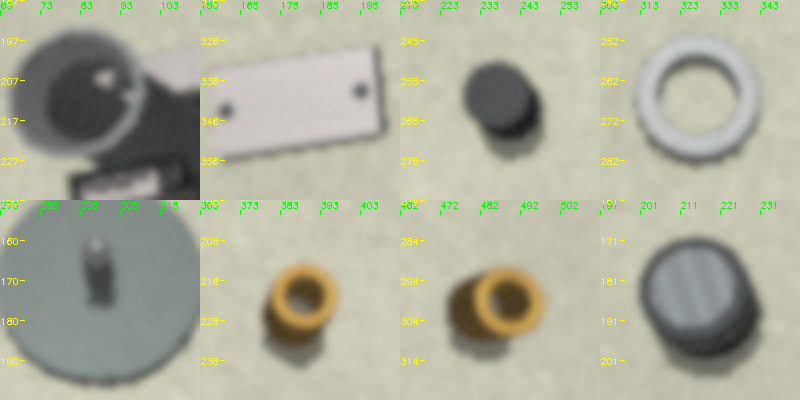

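View pics/sm.png

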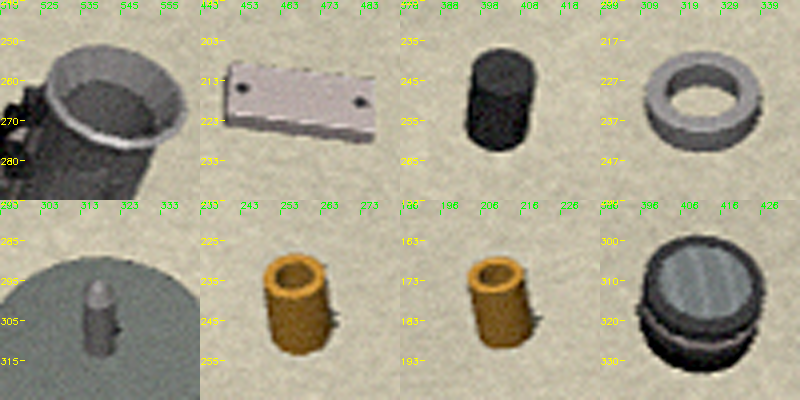

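The montage gives sub-pixel centres for the top faces. Now I'll triangulate them.

```bash
cat > h.py <<'E'
from plant import bot
import numpy as np, cv2
def ray(c,p):
    E=c["extrinsics"];R=E[:3,:3];f=240/np.tan(np.radians(c["fov_y"]/2))
    d=R.T@np.array([(p[0]-c["cx"])/f,-(p[1]-c["cy"])/f,-1]);return -R.T@E[:3,3],d
def onz(c,p,z):
    o,d=ray(c,p);return (o+d*(z-o[2])/d[2])
def tri(cs,ps):
    A=np.zeros((3,3));b=np.zeros(3)
    for c,p in zip(cs,ps):
        o,d=ray(c,p);d/=np.linalg.norm(d);M=np.eye(3)-np.outer(d,d);A+=M;b+=M@o
    return np.linalg.solve(A,b)
def delta(x,y,z):  # tool-axes shift (m) to world TCP target
    o=bot.get_obs();from scipy.spatial.transform import Rotation as Ro
    R=Ro.from_euler("xyz",o["tcp_rot"]).as_matrix();return R.T@(np.array([x,y,z])-o["tool_pos"])/1000
E
python3 - <<'E'
from h import *
np.set_printoptions(precision=1,suppress=True)
t=bot.capture("top");s=bot.capture("scene")
for n,z,a,b in [("mag",130,(82.2,210.7),(544,264)),("plate",10,(178.2,341),(468.3,216.8)),("pl_h1",10,(161.2,343.5),(453.5,215)),("pl_h2",10,(195.2,338.5),(483.2,218.5)),
 ("slug",40,(237.2,259),(404,242.5)),("race",16,(327.5,266.5),(324.7,230)),("post",50,(298.7,160.5),(317.5,295.3)),
 ("bA",40,(389,222.2),(256.5,233.7)),("bB",40,(489.2,299.5),(209.7,171.3)),("lens",32,(213.5,182.2),(412,310.7)),("tray",18,(491,179),(141,254)),
 ("tray1",18,(456,150),(128,224)),("tray2",18,(526,152),(95,265))]:
    print(n,onz(t,a,z),onz(s,b,z),tri([t,s],[a,b]))
E
```

```text
mag [597.9 358.4 130. ] [602.3 358.6 130. ] [599.1 359.8 126.8]
plate [383.3 262.5  10. ] [384.4 261.7  10. ] [383.3 262.3   9.2]
pl_h1 [383.6 291.7  10. ] [384.2 232.6  10. ] [386.8 257.8  25.1]
pl_h2 [383.  233.2  10. ] [384.2 290.7  10. ] [382.5 264.4   0.3]
slug [503.7 141.5  40. ] [506.  141.2  40. ] [504.1 141.5  38.1]
race [470.8 -11.2  16. ] [475.6 -11.8  16. ] [471.6 -11.9  11.9]
post [662.8  10.8  50. ] [661.9   9.1  50. ] [662.6  10.1  50.9]
bA [ 528.  -129.2   40. ] [ 530.4 -130.9   40. ] [ 528.6 -130.6   38. ]
bB [ 369.2 -270.7   40. ] [ 370.6 -273.    40. ] [ 369.4 -272.4   38.6]
lens [652.7 169.1  32. ] [652.9 167.2  32. ] [652.7 168.1  32. ]
tray [ 585.5 -335.    18. ] [ 597.7 -335.8   18. ] [ 589.1 -340.9    7.3]
tray1 [ 651.8 -284.    18. ] [ 527.  -391.7   18. ] [ 625.3 -284.1  117.2]
tray2 [ 627.6 -412.4   18. ] [ 637.9 -407.9   18. ] [ 630.5 -415.7    9.1]
```

```bash
python3 -m crank '[[0,0,0,0,0,-0.185],[0,0,0,0,0,-0.185],[0,0,0,0,0,-0.185],[0,0,0,0,0,-0.185],[0,0,0,0,0,-0.185]]'; python3 -m crank '[[0,0,0,0,0,-0.185],[0,0,0,0,0,-0.185],[0,0,0,0,0,-0.006],[0,0,0,0,0,0]]'; python3 -c "
from h import *
print(delta(473,-11.5,120))"
```

```text
time: 0.82
tool_pos: [140.4, -505.8, 226.5]
tcp_rot: [-3.141, -0.0, 1.202]
contact_force: [0.0, -0.4, 0.4]
grip_width: 92.1
finger_force: 0.0
time: 1.32
tool_pos: [140.5, -505.8, 226.7]
tcp_rot: [3.142, -0.0, 1.568]
contact_force: [0.1, 0.2, -0.1]
grip_width: 92.0
finger_force: 0.0
[0.49513111 0.33131372 0.10670631]
```

```bash
python3 -m crank '[[0.0495,0.0331,0.0,0,0,0],[0.0495,0.0331,0,0,0,0],[0.0495,0.0331,0,0,0,0],[0.0495,0.0331,0.0,0,0,0],[0.0495,0.0331,0,0,0,0]]'; python3 -m crank '[[0.0495,0.0331,0.02,0,0,0],[0.0495,0.0331,0.02,0,0,0],[0.0495,0.0331,0.02,0,0,0],[0.0495,0.0331,0.02,0,0,0],[0.0495,0.0331,0.02,0,0,0]]'; python3 -m crank '[[0,0,0,0,0,0],[0,0,0,0,0,0]]'; python3 - <<'E'
from h import *
print(delta(472,-11.5,3.5))
for n in("scene","top"): cv2.imwrite(f"pics/{n}1.png",bot.capture(n)["color"])
a=cv2.imread("pics/scene1.png")[100:360,200:460];b=cv2.imread("pics/top1.png")[130:390,200:460]
cv2.imwrite("pics/m1.png",cv2.resize(cv2.convertScaleAbs(np.hstack([a,b]),alpha=1.6),None,fx=1.5,fy=1.5))
E
```

```text
time: 1.95
tool_pos: [306.5, -256.7, 227.0]
tcp_rot: [3.141, 0.001, 1.568]
contact_force: [1.4, -0.3, -0.1]
grip_width: 91.4
finger_force: 0.0
time: 2.58
tool_pos: [471.3, -10.0, 126.8]
tcp_rot: [3.141, 0.0, 1.569]
contact_force: [0.8, -0.9, 0.3]
grip_width: 91.8
finger_force: 0.0
time: 2.82
tool_pos: [469.9, -11.8, 127.1]
tcp_rot: [-3.141, 0.0, 1.571]
contact_force: [-0.6, 0.3, 0.2]
grip_width: 91.6
finger_force: 0.0
[0.00036886 0.00217727 0.12362999]
```

View pics/m1.png

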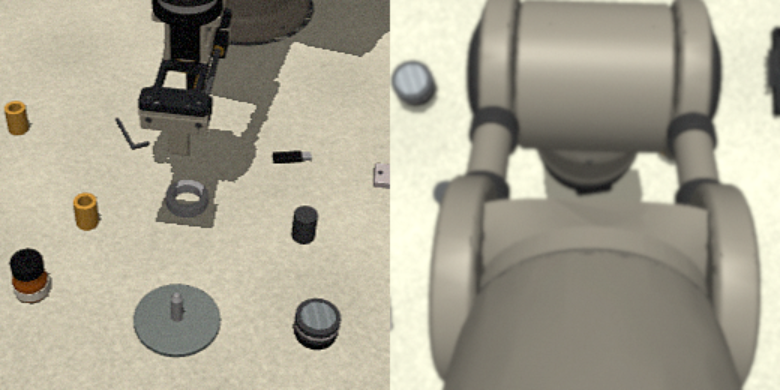

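The gripper sits over the race, with the fingers lined up along world x and the way down clear. I'll descend and grip.

```bash
python3 -m crank '[[0,0.002,0.04,0,0,0],[0,0,0.04,0,0,0],[0,0,0.03,0,0,0],[0,0,0.0135,0,0,0],[0,0,0,0,0,0]]'; python3 -m crank '[[0,0,0,0,0,0],[0,0,0,0,0,0],[0,0,0,0,0,0],[0,0,0,0,0,0],[0,0,0,0,0,0]]' 50;  python3 -m crank '[[0,0,0,0,0,0],[0,0,0,0,0,0],[0,0,0,0,0,0]]'
```

```text
time: 3.55
tool_pos: [472.0, -12.6, 3.8]
tcp_rot: [-3.141, 0.0, 1.57]
contact_force: [0.1, 0.2, 0.8]
grip_width: 91.6
finger_force: 0.0
time: 4.18
tool_pos: [472.4, -11.8, 4.0]
tcp_rot: [3.141, 0.0, 1.572]
contact_force: [-1.2, 0.7, 3.5]
grip_width: 55.2
finger_force: 30.0
time: 4.55
tool_pos: [472.4, -11.8, 4.0]
tcp_rot: [3.141, 0.0, 1.572]
contact_force: [-0.9, 0.9, 5.9]
grip_width: 55.5
finger_force: 30.0
```

```bash
python3 -m crank '[[0,0,-0.03,0,0,0],[0,0,-0.05,0,0,0],[0.0055,0.0475,-0.03,0,0,0],[0.0055,0.0475,0,0,0,0],[0.0055,0.0475,0,0,0,0]]'; python3 -m crank '[[0.0055,0.0475,0,0,0,0],[0,0,0,0,0,0],[0,0,0,0,0,0],[0,0,0,0,0,0]]'; python3 - <<'E'
from h import *
print(delta(662.5,10.2,12))
c=bot.capture("scene");a=c["color"];cv2.imwrite("pics/scene2.png",a)
cv2.imwrite("pics/m2.png",cv2.resize(cv2.convertScaleAbs(a[190:350,220:430],alpha=1.6),None,fx=3,fy=3))
E
```

```text
time: 5.18
tool_pos: [615.7, 5.1, 113.7]
tcp_rot: [-3.141, 0.0, 1.572]
contact_force: [0.4, -1.2, -1.4]
grip_width: 55.2
finger_force: 30.0
time: 5.68
tool_pos: [661.0, 10.3, 113.6]
tcp_rot: [-3.14, 0.0, 1.572]
contact_force: [0.1, -0.4, -1.7]
grip_width: 55.6
finger_force: 30.0
[-8.21911511e-05  1.67604195e-03  1.01569771e-01]
```

View pics/m2.png

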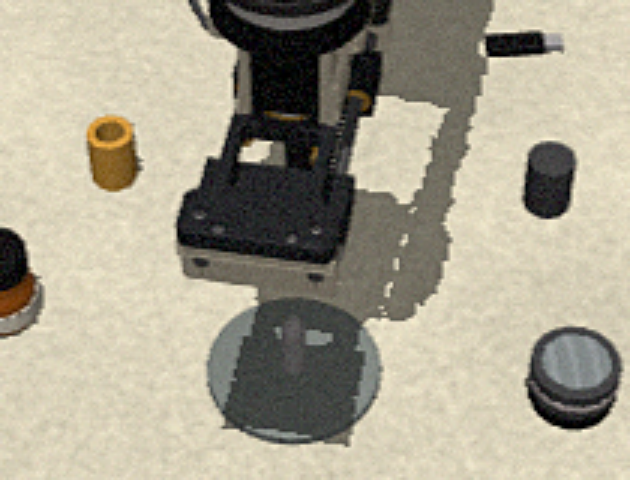

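```bash
python3 - <<'E'
from h import *
c=bot.capture("scene");E=c["extrinsics"];f=240/np.tan(np.radians(c["fov_y"]/2))
for p in [(661,10,113),(661,10,130),(661,10,180),(689,10,125),(718,10,114),(718,10,180),(661,38,117)]:
    q=E[:3,:3]@np.array(p)+E[:3,3];u=c["cx"]+f*q[0]/-q[2]; v=c["cy"]-f*q[1]/-q[2]; print(p,(round(u,1),round(v,1)),(int((u-220)*3),int((v-190)*3)))
E
```

```text
(661, 10, 113) (np.float64(317.7), np.float64(270.1)) (293, 240)
(661, 10, 130) (np.float64(317.6), np.float64(263.0)) (292, 219)
(661, 10, 180) (np.float64(317.2), np.float64(240.9)) (291, 152)
(689, 10, 125) (np.float64(314.3), np.float64(278.6)) (282, 265)
(718, 10, 114) (np.float64(310.8), np.float64(297.7)) (272, 322)
(718, 10, 180) (np.float64(309.9), np.float64(269.1)) (269, 237)
(661, 38, 117) (np.float64(335.1), np.float64(270.8)) (345, 242)
```

The wrist body hides the race, but the projected TCP lies on the post's axis and there are 11 mm to spare. I'll lower it onto the disc.

```bash
python3 -m crank '[[0,0.0015,0.03,0,0,0],[0,0,0.03,0,0,0],[0,0,0.02,0,0,0],[0,0,0.01,0,0,0],[0,0,0,0,0,0]]'; python3 -m crank '[[0,0,0.006,0,0,0],[0,0,0.004,0,0,0],[0,0,0.001,0,0,0],[0,0,0,0,0,0]]'
```

```text
time: 6.4
tool_pos: [663.3, 10.3, 23.6]
tcp_rot: [-3.141, 0.0, 1.572]
contact_force: [0.1, 0.6, -1.2]
grip_width: 55.3
finger_force: 30.0
time: 6.9
tool_pos: [663.7, 10.4, 12.8]
tcp_rot: [3.141, 0.0, 1.572]
contact_force: [0.2, -0.3, -1.4]
grip_width: 55.5
finger_force: 30.0
```

```bash
python3 -m crank '[[0,-0.001,0.0012,0,0,0],[0,0,0,0,0,0]]'; python3 -m crank '[[0,0,0,0,0,0],[0,0,0,0,0,0],[0,0,0,0,0,0],[0,0,0,0,0,0]]' 85;  python3 -m crank '[[0,0,-0.03,0,0,0],[0,0,-0.05,0,0,0],[0,0,-0.05,0,0,0],[0,0,-0.03,0,0,0],[0,0,0,0,0,0]]'; python3 -c "
from h import *
print(delta(504.5,141.5,100))"
```

```text
time: 7.15
tool_pos: [663.1, 10.4, 12.1]
tcp_rot: [3.14, 0.0, 1.572]
contact_force: [0.7, 0.6, 0.6]
grip_width: 55.6
finger_force: 30.0
time: 7.65
tool_pos: [662.6, 10.4, 11.5]
tcp_rot: [-3.141, 0.0, 1.572]
contact_force: [-0.4, -0.1, 0.1]
grip_width: 77.6
finger_force: 0.0
time: 8.28
tool_pos: [664.0, 10.3, 174.6]
tcp_rot: [3.136, 0.001, 1.572]
contact_force: [-1.5, 0.3, 0.4]
grip_width: 78.1
finger_force: 0.0
[ 0.13142241 -0.15981519  0.07358027]
```

```bash
python3 -m crank '[[0.0328,-0.04,0,0,0,0],[0.0328,-0.04,0,0,0,0],[0.0328,-0.04,0.025,0,0,0],[0.033,-0.039,0.05,0,0,0],[0,0,0,0,0,0]]';  python3 -m crank '[[0,0,0,0,0,0]]'; python3 - <<'E'
from h import *
print(delta(504.5,141.5,20.5))
c=bot.capture("scene")["color"];t=bot.capture("top")["color"]
cv2.imwrite("pics/m3.png",cv2.resize(cv2.convertScaleAbs(np.hstack([c[180:340,280:440],t[180:340,160:320]]),alpha=1.6),None,fx=2.4,fy=2.4))
E
```

```text
time: 8.9
tool_pos: [502.2, 138.7, 98.4]
tcp_rot: [-3.13, 0.001, 1.575]
contact_force: [0.8, -0.2, -0.6]
grip_width: 78.3
finger_force: 0.0
time: 9.02
tool_pos: [508.9, 137.4, 102.4]
tcp_rot: [-3.142, 0.0, 1.572]
contact_force: [0.6, 0.8, 0.0]
grip_width: 77.8
finger_force: 0.0
[ 0.0041264  -0.00437108  0.08193396]
```

View pics/m3.png

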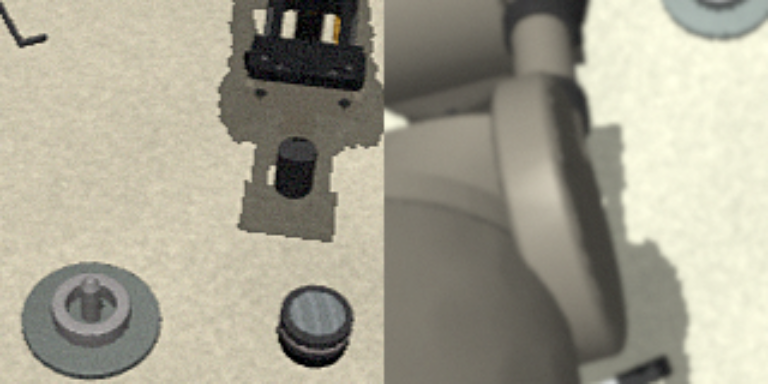

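The race lies flat on the stand around the post, at about (91,312) in this crop. The slug, at (296,167), stands just below the gripper. I'll descend to grip its upper half.

```bash
python3 -m crank '[[0.004,-0.0043,0,0,0,0],[0,0,0.04,0,0,0],[0,0,0.03,0,0,0],[0,0,0.012,0,0,0],[0,0,0,0,0,0]]'; python3 -m crank '[[0,0,0,0,0,0],[0,0,0,0,0,0],[0,0,0,0,0,0],[0,0,0,0,0,0],[0,0,0,0,0,0]]' 20; python3 -m crank '[[0,0,0,0,0,0],[0,0,0,0,0,0],[0,0,0,0,0,0]]'
```

```text
time: 9.75
tool_pos: [504.2, 141.3, 20.7]
tcp_rot: [-3.141, 0.0, 1.571]
contact_force: [-0.2, 0.1, 0.2]
grip_width: 78.1
finger_force: 0.0
time: 10.38
tool_pos: [504.1, 141.5, 20.9]
tcp_rot: [3.141, 0.0, 1.572]
contact_force: [0.7, 1.2, -0.5]
grip_width: 32.8
finger_force: 0.0
time: 10.75
tool_pos: [504.2, 141.5, 20.9]
tcp_rot: [3.141, 0.0, 1.572]
contact_force: [0.2, -0.6, 2.1]
grip_width: 29.5
finger_force: 30.0
```

```bash
python3 -m crank '[[0,0,-0.03,0,0,0],[0,0,-0.05,0,0,0],[0,0,-0.055,0,0,0],[0,0,-0.025,0,0,0]]'; python3 -m crank '[[0.043,0.019,0,0,0,0],[0.0435,0.019,0,0,0,0],[0.0435,0.0192,0,0,0,0],[0.0435,0.019,0,0,0,0],[0.0435,0.019,0,0,0,0]]';  python3 -m crank '[[0,0,0,0,0,0],[0,0,0,0,0,0]]'; python3 - <<'E'
from h import *
print(delta(599.5,359,160))
c=bot.capture("scene")["color"];t=bot.capture("top")["color"];cv2.imwrite("pics/s4.png",c);cv2.imwrite("pics/t4.png",t)
cv2.imwrite("pics/m4.png",cv2.resize(cv2.convertScaleAbs(np.hstack([c[180:330,470:620],t[140:290,20:170]]),alpha=1.6),None,fx=2.6,fy=2.6))
E
```

```text
time: 11.25
tool_pos: [504.7, 141.6, 183.5]
tcp_rot: [3.138, -0.0, 1.572]
contact_force: [0.0, -1.6, -3.6]
grip_width: 29.4
finger_force: 30.0
time: 11.88
tool_pos: [599.0, 359.8, 179.6]
tcp_rot: [-3.14, 0.001, 1.572]
contact_force: [0.8, -0.4, -2.7]
grip_width: 29.1
finger_force: 30.0
time: 12.12
tool_pos: [598.4, 358.0, 179.4]
tcp_rot: [-3.139, 0.002, 1.572]
contact_force: [0.1, -0.3, -2.9]
grip_width: 28.9
finger_force: 30.0
[0.00105674 0.00119665 0.01943406]
```

View pics/m4.png

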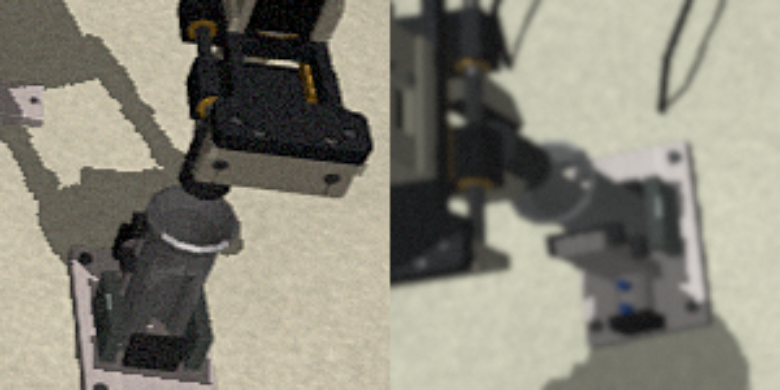

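The slug hangs just above the mouth but looks off to the right in the scene crop: about x=207, with the mouth at 193. I'll compare against projections.

```bash
python3 - <<'E'
from h import *
out=[]
for n,fn,(x0,y0) in(("scene","s4",(505,205)),("top","t4",(45,170))):
    c=bot.capture(n);E=c["extrinsics"];f=240/np.tan(np.radians(c["fov_y"]/2))
    im=cv2.convertScaleAbs(cv2.imread(f"pics/{fn}.png")[y0:y0+75,x0:x0+75],alpha=2);im=cv2.resize(im,None,fx=5.3,fy=5.3,interpolation=cv2.INTER_CUBIC)
    for ctr,r,col in(((598.4,358,159),15,(0,255,0)),((599.2,359,130),27,(0,0,255))):
        a=np.linspace(0,2*np.pi,100);P=np.c_[ctr[0]+r*np.cos(a),ctr[1]+r*np.sin(a),0*a+ctr[2]]
        q=P@E[:3,:3].T+E[:3,3];u=c["cx"]-f*q[:,0]/q[:,2];v=c["cy"]+f*q[:,1]/q[:,2]
        cv2.polylines(im,[np.int32(np.c_[(u-x0)*5.3,(v-y0)*5.3])],True,col,1)
    out.append(im)
cv2.imwrite("pics/m5.png",np.hstack(out))
E
```

```text
(no output)
```

View pics/m5.png

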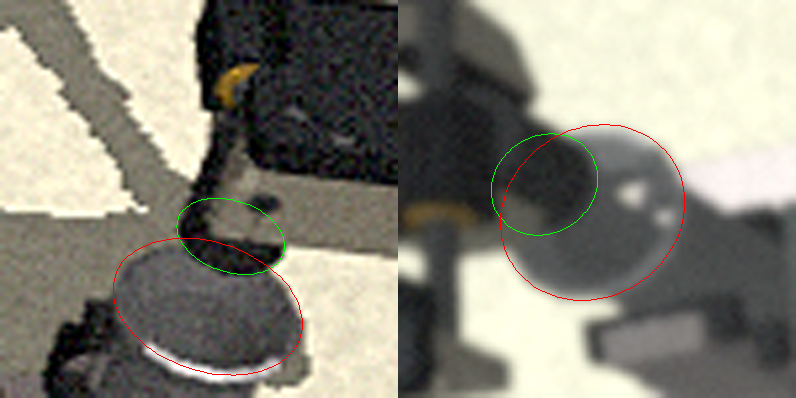

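The projected rims match the images in both views, so the offset was only parallax. I'll nudge about 1 mm and lower the slug's end into the mouth.

```bash
python3 -m crank '[[0.001,0.0015,0.0,0,0,0],[0,0,0.02,0,0,0],[0,0,0.012,0,0,0],[0,0,0.008,0,0,0],[0,0,0,0,0,0]]'; python3 -m crank '[[0,0,0.005,0,0,0],[0,0,0,0,0,0],[0,0,0,0,0,0]]'
```

```text
time: 12.95
tool_pos: [600.3, 359.4, 140.1]
tcp_rot: [-3.141, 0.001, 1.572]
contact_force: [-0.2, 0.4, -2.4]
grip_width: 29.0
finger_force: 30.0
time: 13.32
tool_pos: [600.7, 359.7, 136.1]
tcp_rot: [3.141, -0.0, 1.572]
contact_force: [-0.3, 0.6, -2.4]
grip_width: 29.1
finger_force: 30.0
```

```bash
python3 -m crank '[[-0.0005,-0.0007,0.003,0,0,0],[0,0,0,0,0,0]]'; python3 -m crank '[[0,0,0,0,0,0],[0,0,0,0,0,0],[0,0,0,0,0,0],[0,0,0,0,0,0],[0,0,0,0,0,0]]' 85; python3 -m crank '[[0,0,-0.03,0,0,0],[0,0,-0.05,0,0,0],[0,0,0,0,0,0]]'; python3 - <<'E'
from h import *
print(delta(383.8,262,20))
E
```

```text
time: 13.58
tool_pos: [599.6, 359.0, 132.4]
tcp_rot: [-3.141, 0.0, 1.572]
contact_force: [0.5, -0.8, -2.6]
grip_width: 29.0
finger_force: 30.0
time: 14.2
tool_pos: [599.9, 359.1, 132.8]
tcp_rot: [3.141, 0.0, 1.572]
contact_force: [0.1, 0.2, 0.4]
grip_width: 74.7
finger_force: 0.0
time: 14.58
tool_pos: [601.8, 360.0, 218.2]
tcp_rot: [3.133, -0.004, 1.572]
contact_force: [-0.1, 1.5, -0.1]
grip_width: 78.0
finger_force: 0.0
[-0.09859157 -0.21982608  0.19588979]
```

```bash
python3 -m crank '[[-0.024,-0.054,0,0,0,0],[-0.0245,-0.054,0,0,0,0],[-0.0245,-0.054,0,0,0,0],[-0.024,-0.054,0.04,0,0,0],[0,0,0.05,0,0,0]]'; python3 -m crank '[[0,0,0.04,0,0,0],[0,0,0,0,0,0],[0,0,0,0,0,0]]'; python3 - <<'E'
from h import *
print(delta(383.8,262.2,3))
out=[]
for n,(x0,y0) in(("scene",(500,230)),("top",(50,180))):
    im=cv2.convertScaleAbs(bot.capture(n)["color"][y0:y0+75,x0:x0+75],alpha=2);out.append(cv2.resize(im,None,fx=5.3,fy=5.3,interpolation=cv2.INTER_CUBIC))
cv2.imwrite("pics/m6.png",np.hstack(out))
E
```

```text
time: 15.2
tool_pos: [387.9, 263.9, 128.0]
tcp_rot: [3.14, -0.001, 1.572]
contact_force: [1.8, 1.3, -0.2]
grip_width: 78.0
finger_force: 0.0
time: 15.58
tool_pos: [391.4, 265.2, 88.7]
tcp_rot: [3.14, -0.001, 1.572]
contact_force: [0.9, -0.0, 0.1]
grip_width: 78.5
finger_force: 0.0
[-0.00302475 -0.00770065  0.08572857]
```

View pics/m6.png

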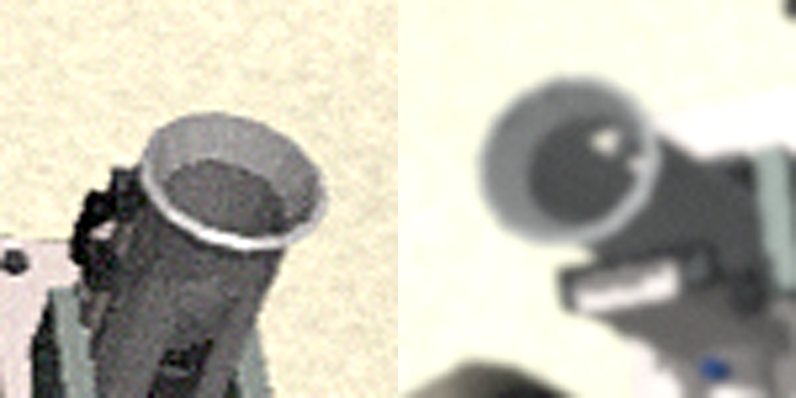

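The mouth is empty and nothing is stuck in it, so the slug has dropped down the tube. On to the plate.

```bash
python3 -m crank '[[-0.003,-0.0077,0.02,0,0,0],[0,0,0.04,0,0,0],[0,0,0.02,0,0,0],[0,0,0.0055,0,0,0],[0,0,0,0,0,0]]'; python3 -m crank '[[0,0,0,0,0,0],[0,0,0,0,0,0],[0,0,0,0,0,0],[0,0,0,0,0,0],[0,0,0,0,0,0]]' 30; python3 -m crank '[[0,0,0,0,0,0],[0,0,0,0,0,0]]'
```

```text
time: 16.3
tool_pos: [383.7, 262.2, 3.0]
tcp_rot: [3.14, -0.001, 1.572]
contact_force: [0.6, 0.7, 0.3]
grip_width: 78.1
finger_force: 0.0
time: 16.92
tool_pos: [383.0, 261.8, 2.3]
tcp_rot: [3.141, 0.0, 1.572]
contact_force: [0.9, -0.3, 0.6]
grip_width: 37.7
finger_force: 30.0
time: 17.18
tool_pos: [383.0, 261.8, 2.3]
tcp_rot: [3.141, 0.0, 1.572]
contact_force: [-0.2, -0.5, 2.4]
grip_width: 37.5
finger_force: 30.0
```

```bash
python3 -m crank '[[0,0,-0.03,0,0,0],[0,0,-0.05,0,0,0],[-0.03,0.01,-0.03,0,0,0],[-0.0544,0.0186,0,0,0,0],[-0.0544,0.0186,0,0,0,0]]'; python3 -m crank '[[-0.0544,0.0186,0,0,0,0],[-0.0544,0.0186,0,0,0,0],[-0.0544,0.0186,0,0,0,0],[-0.0544,0.0186,0,0,0,0],[-0.0544,0.0186,0,0,0,0]]'; python3 -m crank '[[-0.0544,0.0186,0,0,0,0],[-0.0544,0.0186,0,0,0,0],[-0.0544,0.0186,0,0,0,0],[-0.024,0.009,0,0,0,0],[0,0,0,0,0,0]]'; python3 -m crank '[[0,0,0,0,0,0],[0,0,0,0,0,0]]'; python3 - <<'E'
from h import *
print(delta(588,-336,7))
out=[]
for n,(x0,y0) in(("scene",(60,160)),("top",(420,110))):
    c=bot.capture(n);im=c["color"].copy()
    cv2.imwrite(f"pics/{n}7.png",im)
    im=cv2.convertScaleAbs(im[y0:y0+150,x0:x0+150],alpha=2);out.append(cv2.resize(im,None,fx=2.6,fy=2.6,interpolation=cv2.INTER_CUBIC))
cv2.imwrite("pics/m7.png",np.hstack(out))
E
```

```text
time: 17.8
tool_pos: [430.8, 121.9, 112.7]
tcp_rot: [3.14, -0.0, 1.573]
contact_force: [0.6, 0.7, -0.8]
grip_width: 37.4
finger_force: 30.0
time: 18.42
tool_pos: [523.7, -150.7, 112.0]
tcp_rot: [-3.141, -0.0, 1.571]
contact_force: [1.7, 0.3, -0.6]
grip_width: 37.5
finger_force: 30.0
time: 19.05
tool_pos: [588.1, -337.6, 111.0]
tcp_rot: [-3.141, -0.0, 1.569]
contact_force: [-1.0, 0.7, -1.6]
grip_width: 37.6
finger_force: 30.0
time: 19.3
tool_pos: [588.5, -334.5, 112.4]
tcp_rot: [-3.141, -0.0, 1.573]
contact_force: [0.3, -0.1, -0.2]
grip_width: 37.8
finger_force: 30.0
[-0.00149967 -0.00041505  0.10540181]
```

View pics/m7.png

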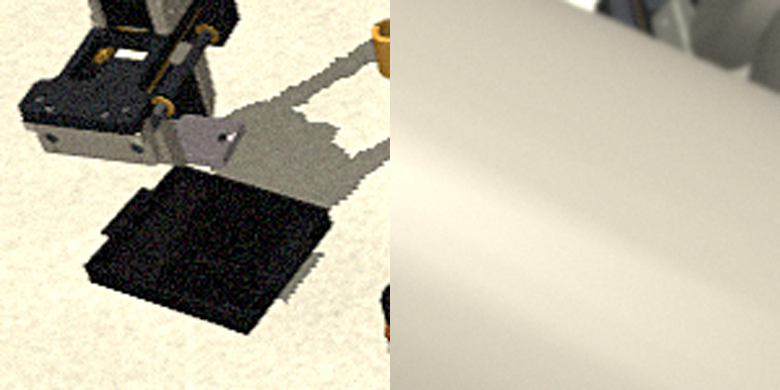

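The plate is held level and the tray is below it, with corners at about (172,167), (330,210), (250,325) and (88,265) in the left crop. I'll lower it in gently.

```bash
python3 -m crank '[[-0.001,0.002,0.03,0,0,0],[0,0,0.03,0,0,0],[0,0,0.025,0,0,0],[0,0,0.012,0,0,0],[0,0,0,0,0,0]]'; python3 -m crank '[[0,0,0.004,0,0,0],[0,0,0.003,0,0,0],[0,0,0.001,0,0,0],[0,0,0,0,0,0]]'
```

```text
time: 20.02
tool_pos: [590.4, -336.5, 14.9]
tcp_rot: [-3.141, -0.001, 1.572]
contact_force: [1.1, -0.6, -0.4]
grip_width: 37.7
finger_force: 30.0
time: 20.52
tool_pos: [590.6, -337.0, 7.4]
tcp_rot: [3.141, 0.0, 1.572]
contact_force: [0.1, -0.7, -0.3]
grip_width: 37.6
finger_force: 30.0
```

```bash
python3 -m crank '[[0,0,0.001,0,0,0],[0,0,0,0,0,0],[0,0,0,0,0,0]]'; python3 -m crank '[[0,0,0,0,0,0],[0,0,0,0,0,0],[0,0,0,0,0,0],[0,0,0,0,0,0]]' 52;  python3 -m crank '[[0,0,-0.03,0,0,0],[0,0,-0.05,0,0,0],[0,0,-0.04,0,0,0],[0,0,0,0,0,0]]'; python3 -c "
from h import *
print(delta(529,-130.3,100))"
```

```text
time: 20.9
tool_pos: [590.6, -337.0, 6.4]
tcp_rot: [3.141, 0.0, 1.572]
contact_force: [-0.1, -0.0, -0.4]
grip_width: 37.7
finger_force: 30.0
time: 21.4
tool_pos: [590.6, -337.0, 6.3]
tcp_rot: [3.142, 0.0, 1.572]
contact_force: [0.3, 0.5, 0.8]
grip_width: 48.0
finger_force: 0.0
time: 21.9
tool_pos: [592.4, -338.2, 130.8]
tcp_rot: [3.135, 0.005, 1.572]
contact_force: [0.3, 0.5, -0.2]
grip_width: 48.2
finger_force: 0.0
[ 0.20811646 -0.06332569  0.02934385]
```

```bash
python3 -m crank '[[0.0517,-0.0154,0,0,0,0],[0.0517,-0.0154,0,0,0,0],[0.0517,-0.0154,0,0,0,0],[0.0517,-0.0154,0.0,0,0,0],[0,0,0.026,0,0,0]]' 85; python3 -m crank '[[0,0,0,0,0,0],[0,0,0,0,0,0]]'; python3 - <<'E'
from h import *
print(delta(529,-130.3,20.5))
out=[]
for n,(x0,y0) in(("scene",(80,160)),("top",(360,110))):
    im=bot.capture(n)["color"]
    im=cv2.convertScaleAbs(im[y0:y0+150,x0:x0+200],alpha=2);out.append(cv2.resize(im,None,fx=2,fy=2,interpolation=cv2.INTER_CUBIC))
cv2.imwrite("pics/m8.png",np.hstack(out))
E
```

```text
time: 22.52
tool_pos: [528.2, -127.0, 100.9]
tcp_rot: [3.14, 0.0, 1.576]
contact_force: [0.8, -0.8, 0.6]
grip_width: 78.0
finger_force: 0.0
time: 22.78
tool_pos: [529.0, -130.8, 100.3]
tcp_rot: [-3.142, 0.0, 1.571]
contact_force: [-0.3, -0.1, 0.5]
grip_width: 77.9
finger_force: 0.0
[4.75272148e-04 1.38264936e-05 7.98293309e-02]
```

View pics/m8.png

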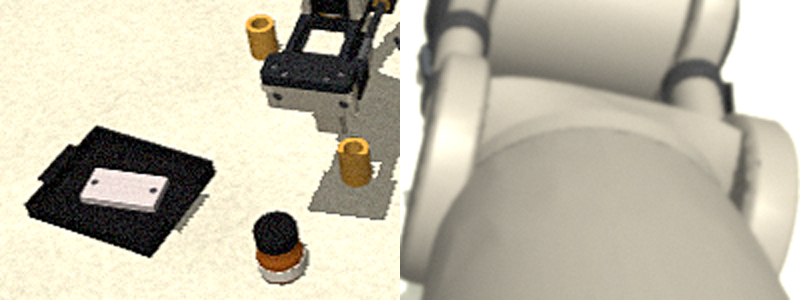

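The plate lies flat in the tray at (125,190). The bushing at (355,162) is under the gripper, so I'll take it.

```bash
python3 -m crank '[[0.0005,0,0.03,0,0,0],[0,0,0.03,0,0,0],[0,0,0.015,0,0,0],[0,0,0.0048,0,0,0],[0,0,0,0,0,0]]'; python3 -m crank '[[0,0,0,0,0,0],[0,0,0,0,0,0],[0,0,0,0,0,0],[0,0,0,0,0,0],[0,0,0,0,0,0]]' 20; python3 -m crank '[[0,0,0,0,0,0],[0,0,0,0,0,0],[0,0,0,0,0,0]]'; python3 -m crank '[[0,0,-0.03,0,0,0],[0,0,-0.05,0,0,0],[0,0,-0.055,0,0,0],[0,0,-0.025,0,0,0],[0,0,0,0,0,0]]'; python3 -c "
from h import *
print(delta(600,359,180))"
```

```text
time: 23.5
tool_pos: [529.2, -130.0, 21.0]
tcp_rot: [3.141, 0.0, 1.572]
contact_force: [-1.0, 0.4, 0.4]
grip_width: 77.9
finger_force: 0.0
time: 24.12
tool_pos: [528.8, -129.7, 20.5]
tcp_rot: [3.142, 0.0, 1.572]
contact_force: [-0.7, -0.5, 0.1]
grip_width: 32.9
finger_force: 0.0
time: 24.5
tool_pos: [528.8, -129.7, 20.5]
tcp_rot: [-3.142, 0.0, 1.572]
contact_force: [-0.7, -0.6, 0.8]
grip_width: 28.9
finger_force: 30.0
time: 25.12
tool_pos: [529.6, -130.0, 182.1]
tcp_rot: [3.138, 0.002, 1.572]
contact_force: [0.2, -0.1, -0.6]
grip_width: 28.9
finger_force: 30.0
[0.48897167 0.07084717 0.00159933]
```

```bash
python3 -m crank '[[0.0543,0.0079,0,0,0,0],[0.0543,0.0079,0,0,0,0],[0.0543,0.0079,0,0,0,0],[0.0543,0.0079,0,0,0,0],[0.0543,0.0079,0,0,0,0]]'; python3 -m crank '[[0.0543,0.0079,0,0,0,0],[0.0543,0.0079,0,0,0,0],[0.0543,0.0079,0,0,0,0],[0.0543,0.0079,0,0,0,0],[0,0,0,0,0,0]]'; python3 -m crank '[[0,0,0,0,0,0],[0,0,0,0,0,0],[0,0,0,0,0,0]]'; python3 - <<'E'
from h import *
print(delta(600,359,133))
p=bot.get_obs()["tool_pos"];out=[]
for n,(x0,y0) in(("scene",(505,205)),("top",(45,170))):
    c=bot.capture(n);E=c["extrinsics"];f=240/np.tan(np.radians(c["fov_y"]/2))
    im=cv2.convertScaleAbs(c["color"][y0:y0+75,x0:x0+75],alpha=2);im=cv2.resize(im,None,fx=5.3,fy=5.3,interpolation=cv2.INTER_CUBIC)
    for ctr,r,col in(((p[0],p[1],p[2]-20.5),15,(0,255,0)),((600,359,130),27,(0,0,255))):
        a=np.linspace(0,2*np.pi,100);P=np.c_[ctr[0]+r*np.cos(a),ctr[1]+r*np.sin(a),0*a+ctr[2]]
        q=P@E[:3,:3].T+E[:3,3];u=c["cx"]-f*q[:,0]/q[:,2];v=c["cy"]+f*q[:,1]/q[:,2]
        cv2.polylines(im,[np.int32(np.c_[(u-x0)*5.3,(v-y0)*5.3])],True,col,1)
    out.append(im)
cv2.imwrite("pics/m9.png",np.hstack(out))
E
```

```text
time: 25.75
tool_pos: [567.1, 143.5, 177.9]
tcp_rot: [-3.138, 0.001, 1.572]
contact_force: [1.4, 0.1, -0.1]
grip_width: 28.5
finger_force: 30.0
time: 26.38
tool_pos: [597.7, 362.8, 176.2]
tcp_rot: [-3.137, 0.001, 1.576]
contact_force: [-0.2, -0.3, -1.4]
grip_width: 28.7
finger_force: 30.0
time: 26.75
tool_pos: [599.7, 357.8, 180.5]
tcp_rot: [-3.142, 0.0, 1.57]
contact_force: [-0.0, -0.3, -1.4]
grip_width: 28.9
finger_force: 30.0
[0.00116973 0.00034908 0.04750696]
```

View pics/m9.png

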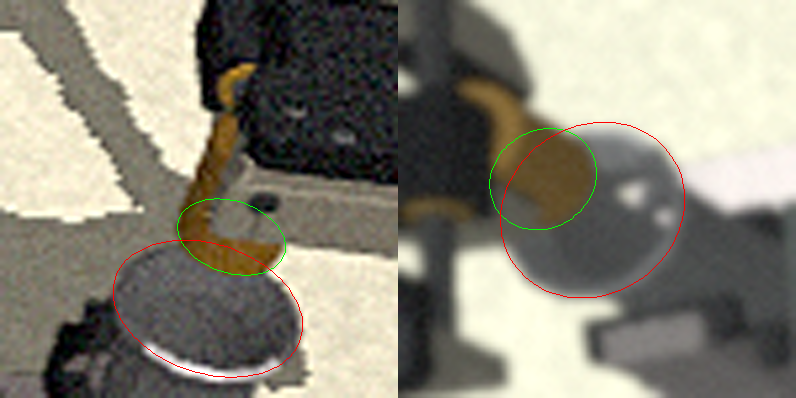

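The bushing and the mouth both match the projected rims. I'll insert and release.

```bash
python3 -m crank '[[0.0011,0.0003,0.01,0,0,0],[0,0,0.018,0,0,0],[0,0,0.012,0,0,0],[0,0,0.004,0,0,0],[0,0,0,0,0,0]]'; python3 -m crank '[[0,0,0.003,0,0,0],[0,0,0,0,0,0],[0,0,0,0,0,0]]'
```

```text
time: 27.48
tool_pos: [599.7, 360.2, 136.3]
tcp_rot: [-3.141, 0.0, 1.572]
contact_force: [0.5, -0.4, -0.5]
grip_width: 28.7
finger_force: 30.0
time: 27.85
tool_pos: [599.8, 360.2, 133.7]
tcp_rot: [3.141, -0.0, 1.572]
contact_force: [-0.5, 0.7, -1.8]
grip_width: 28.8
finger_force: 30.0
```

```bash
python3 -m crank '[[0,0,0,0,0,0],[0,0,0,0,0,0],[0,0,0,0,0,0],[0,0,0,0,0,0],[0,0,0,0,0,0]]' 85; python3 -m crank '[[0,0,-0.03,0,0,0],[0,0,-0.05,0,0,0],[0,0,0,0,0,0],[0,0,0,0,0,0]]'; python3 -c "
from h import *
print(delta(369.7,-272,220))"
```

```text
time: 28.48
tool_pos: [599.7, 360.2, 133.5]
tcp_rot: [3.141, 0.0, 1.572]
contact_force: [0.4, 0.5, -0.2]
grip_width: 74.3
finger_force: 0.0
time: 28.98
tool_pos: [599.4, 360.1, 213.1]
tcp_rot: [-3.141, 0.0, 1.572]
contact_force: [-0.0, -0.2, -0.4]
grip_width: 77.8
finger_force: 0.0
[-0.63183604 -0.23038947 -0.00664703]
```

```bash
python3 -m crank '[[-0.0527,-0.0192,0,0,0,0],[-0.0527,-0.0192,0,0,0,0],[-0.0527,-0.0192,0,0,0,0],[-0.0527,-0.0192,0,0,0,0],[-0.0527,-0.0192,0,0,0,0]]'; python3 -m crank '[[-0.0527,-0.0192,0,0,0,0],[-0.0527,-0.0192,0,0,0,0],[-0.0527,-0.0192,0,0,0,0],[-0.0527,-0.0192,0,0,0,0],[-0.0527,-0.0192,0,0,0,0]]'; python3 -m crank '[[-0.0527,-0.0192,0,0,0,0],[-0.052,-0.0192,0.02,0,0,0],[0,0,0.05,0,0,0],[0,0,0.04,0,0,0],[0,0,0,0,0,0]]'; python3 -m crank '[[0,0,0,0,0,0],[0,0,0,0,0,0]]'; python3 - <<'E'
from h import *
print(delta(369.7,-272,20.5))
out=[]
for n,(x0,y0) in(("scene",(490,230)),("top",(50,150)),("scene",(150,110))):
    im=bot.capture(n)["color"]
    im=cv2.convertScaleAbs(im[y0:y0+100,x0:x0+100],alpha=2);out.append(cv2.resize(im,None,fx=2.6,fy=2.6,interpolation=cv2.INTER_CUBIC))
cv2.imwrite("pics/m10.png",np.hstack(out))
E
```

```text
time: 29.6
tool_pos: [502.3, 94.9, 212.0]
tcp_rot: [-3.139, 0.0, 1.572]
contact_force: [0.5, -0.1, -0.3]
grip_width: 78.1
finger_force: 0.0
time: 30.22
tool_pos: [406.7, -168.2, 212.4]
tcp_rot: [-3.14, -0.001, 1.572]
contact_force: [1.5, -0.1, -0.1]
grip_width: 78.2
finger_force: 0.0
time: 30.85
tool_pos: [367.7, -269.8, 100.5]
tcp_rot: [-3.136, -0.006, 1.571]
contact_force: [-0.2, 0.5, -0.4]
grip_width: 78.4
finger_force: 0.0
time: 31.1
tool_pos: [370.7, -272.3, 105.0]
tcp_rot: [3.14, 0.002, 1.572]
contact_force: [0.0, 0.5, 0.8]
grip_width: 78.0
finger_force: 0.0
[ 0.00050526 -0.00119116  0.08445466]
```

View pics/m10.png

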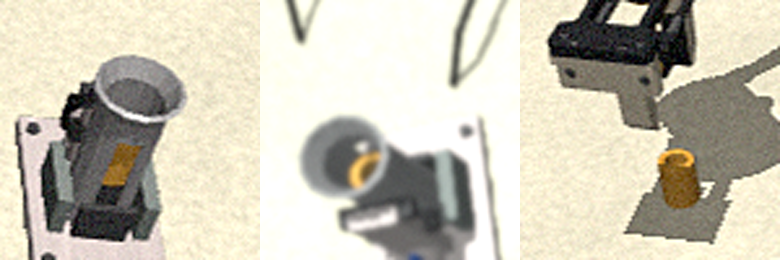

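Bushing 1 shows bronze through the slit at (123,165), with the dark slug below it, so the stack is right. The second bushing is under the gripper at (680,178).

```bash
python3 -m crank '[[0.0005,-0.0012,0.03,0,0,0],[0,0,0.035,0,0,0],[0,0,0.015,0,0,0],[0,0,0.0045,0,0,0],[0,0,0,0,0,0]]'; python3 -m crank '[[0,0,0,0,0,0],[0,0,0,0,0,0],[0,0,0,0,0,0],[0,0,0,0,0,0],[0,0,0,0,0,0]]' 20; python3 -m crank '[[0,0,0,0,0,0],[0,0,0,0,0,0],[0,0,0,0,0,0]]'; python3 -m crank '[[0,0,-0.03,0,0,0],[0,0,-0.05,0,0,0],[0,0,-0.055,0,0,0],[0,0,-0.025,0,0,0],[0,0,0,0,0,0]]'; python3 -c "
from h import *
print(delta(600,359.5,180))"
```

```text
time: 31.88
tool_pos: [369.0, -271.5, 19.4]
tcp_rot: [3.141, 0.001, 1.572]
contact_force: [-0.7, -0.2, -0.7]
grip_width: 78.0
finger_force: 0.0
time: 32.5
tool_pos: [368.7, -271.3, 19.0]
tcp_rot: [3.142, 0.0, 1.572]
contact_force: [-0.2, 1.9, -0.3]
grip_width: 32.7
finger_force: 0.0
time: 32.88
tool_pos: [368.7, -271.3, 19.0]
tcp_rot: [3.142, 0.0, 1.572]
contact_force: [0.7, 0.3, 0.4]
grip_width: 28.8
finger_force: 30.0
time: 33.5
tool_pos: [369.3, -271.9, 180.4]
tcp_rot: [3.139, 0.003, 1.572]
contact_force: [-0.3, -0.4, -1.7]
grip_width: 28.8
finger_force: 30.0
[ 0.63114642  0.23134113 -0.00078462]
```

```bash
python3 -m crank '[[0.0526,0.0193,0,0,0,0],[0.0526,0.0193,0,0,0,0],[0.0526,0.0193,0,0,0,0],[0.0526,0.0193,0,0,0,0],[0.0526,0.0193,0,0,0,0]]'; python3 -m crank '[[0.0526,0.0193,0,0,0,0],[0.0526,0.0193,0,0,0,0],[0.0526,0.0193,0,0,0,0],[0.0526,0.0193,0,0,0,0],[0.0526,0.0193,0,0,0,0]]'; python3 -m crank '[[0.0526,0.0193,0,0,0,0],[0.0526,0.0193,0,0,0,0],[0,0,0,0,0,0],[0,0,0,0,0,0],[0,0,0,0,0,0]]'; python3 -c "
from h import *
print(delta(600,359.5,134))"
```

```text
time: 34.12
tool_pos: [464.4, -6.3, 177.1]
tcp_rot: [-3.139, -0.0, 1.572]
contact_force: [0.3, -0.5, -0.3]
grip_width: 28.5
finger_force: 30.0
time: 34.75
tool_pos: [560.7, 256.4, 176.3]
tcp_rot: [-3.138, 0.001, 1.572]
contact_force: [1.0, -0.8, -1.0]
grip_width: 29.1
finger_force: 30.0
time: 35.38
tool_pos: [599.4, 358.9, 178.2]
tcp_rot: [-3.14, 0.001, 1.571]
contact_force: [0.2, 0.1, -1.5]
grip_width: 28.9
finger_force: 30.0
[0.00069042 0.00061428 0.04422172]
```

```bash
python3 -m crank '[[0.0006,0.0005,0.01,0,0,0],[0,0,0.018,0,0,0],[0,0,0.01,0,0,0],[0,0,0.005,0,0,0],[0,0,0,0,0,0]]'; python3 -m crank '[[0,0,0.002,0,0,0],[0,0,0,0,0,0],[0,0,0,0,0,0]]'
```

```text
time: 36.0
tool_pos: [600.2, 360.6, 135.8]
tcp_rot: [-3.141, 0.0, 1.572]
contact_force: [-0.2, -0.7, -0.9]
grip_width: 28.6
finger_force: 30.0
time: 36.38
tool_pos: [600.3, 360.8, 134.2]
tcp_rot: [3.141, -0.0, 1.572]
contact_force: [0.3, 0.6, -1.2]
grip_width: 28.8
finger_force: 30.0
```

Inserted without contact force. I'll centre it slightly, release, go up and clear away.

```bash
python3 -m crank '[[-0.001,0,0,0,0,0],[0,0,0,0,0,0]]'; python3 -m crank '[[0,0,0,0,0,0],[0,0,0,0,0,0],[0,0,0,0,0,0],[0,0,0,0,0,0],[0,0,0,0,0,0]]' 85; python3 -m crank '[[0,0,-0.03,0,0,0],[0,0,-0.05,0,0,0],[-0.05,-0.03,0,0,0,0],[-0.05,-0.03,0,0,0,0],[-0.05,-0.03,0,0,0,0]]';python3 -m crank '[[-0.05,-0.03,0,0,0,0],[-0.05,-0.03,0,0,0,0],[-0.05,-0.01,0,0,0,0],[-0.05,0,0,0,0,0],[-0.05,0,0,0,0,0]]';python3 -m crank '[[-0.05,0,0,0,0,0],[-0.05,0,0,0,0,0],[-0.05,0,0,0,0,0],[0,0,0,0,0,0],[0,0,0,0,0,0]]'; python3 - <<'E'
from h import *
t=bot.capture("top")["color"];c=bot.capture("scene")["color"]
m=[cv2.resize(cv2.convertScaleAbs(x,alpha=2),(400,300)) for x in (c[200:350,400:600],t[140:290,20:220])]
cv2.imwrite("pics/m11.png",np.vstack([np.hstack(m),cv2.resize(cv2.convertScaleAbs(c[200:350,90:440],alpha=1.6),(800,300))]))
E
```

```text
time: 36.62
tool_pos: [600.2, 359.7, 134.0]
tcp_rot: [3.142, 0.0, 1.572]
contact_force: [0.5, -0.1, -1.4]
grip_width: 28.6
finger_force: 30.0
time: 37.25
tool_pos: [600.2, 359.8, 133.9]
tcp_rot: [3.142, 0.0, 1.572]
contact_force: [0.4, 0.5, 0.4]
grip_width: 73.9
finger_force: 0.0
time: 37.88
tool_pos: [509.2, 208.3, 214.1]
tcp_rot: [3.141, 0.0, 1.572]
contact_force: [1.4, 0.1, -0.2]
grip_width: 78.2
finger_force: 0.0
time: 38.5
tool_pos: [440.4, -41.9, 214.5]
tcp_rot: [3.14, 0.0, 1.572]
contact_force: [0.7, -0.3, -0.5]
grip_width: 77.9
finger_force: 0.0
time: 39.12
tool_pos: [440.5, -189.9, 213.9]
tcp_rot: [-3.141, -0.001, 1.571]
contact_force: [0.4, 0.5, -0.6]
grip_width: 78.0
finger_force: 0.0
```

View pics/m11.png

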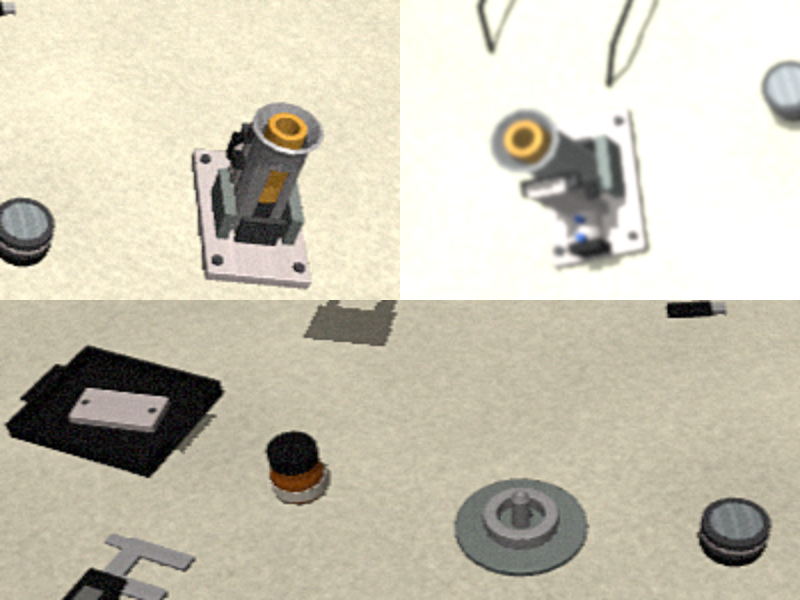

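The bushing top sits about level with the rim, as expected with three parts stacked. The plate is in the tray, the race is on the post and the lens hasn't moved, so I'm handing in.

```bash
python3 -c "
from plant import bot
print(bot.close_job())"
```

```text
the job is handed in; nothing more can be done
None
```

I handed the job in at about 39 s of the 109 s: the slug is at the bottom of the magazine with both bushings on top, the plate lies in the tray, the race is down over the post, and the lens is untouched. The final pictures show this, but the hand-in gave no verdict.

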